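# Fit the keyed spindle into the mixer's drive hub and hold it home

## Task

Seat the brass drive hub flat and square in the blue-edged pocket of the aluminium assembly fixture and let go of it, then take the steel spindle from its white stand and push it into the hub's bore, turning it until its key slips into the keyway. Keep pushing against the sprung pad underneath until the spindle's collar sits fully home on the hub, and finish like that: still gripping the spindle and holding it down, so that a colleague can tighten the set screw. Do not disturb the bottle, cap, timer, tape, pen and wrench lying around.

Things in the scene. Friction and masses are not known exactly. Their poses are not given: they have to be found in the camera images.
- hub: loose brass drive hub, 0.25 kg, foot down on the worktop. Foot 64 (x) x 48 (y) x 12 mm; on it, from 12 to 38 mm height, a round barrel 48 mm across with two flats 40 mm apart facing +y and -y (grip these). Vertical 22 mm bore right through, with a keyway on its -x side; a red dot on the foot marks that side. Origin: bore axis, at the foot's underside; z up
- hub_mouth (a point): middle of the bore's mouth on the hub's top, 38 mm above its underside. The keyway is 8.5 mm wide, runs the hub's full height and reaches 16.5 mm from the axis towards the hub's -x
- fixture: aluminium assembly fixture fixed to the worktop (place and yaw vary): plate 124 (x) x 100 (y) x 16 mm with four screws; on it a blue frame, 12 mm wide and 10 mm high, round a pocket 67 (x) x 51 (y) mm that takes the hub's foot with 1.5 mm play each side. The hub fits either way round, long side along x. Origin: middle of the underside; z up
- pocket (a point): middle of the pocket's floor, 16 mm above the worktop; axes as the fixture's. The blue frame's top is 10 mm above it; the seated hub's foot top is 12 mm and the hub's top 38 mm above it
- thrust_pad (a joint): how far the black sprung pad is pushed down, m: 0 free, 0.008 when the spindle is fully home. The pad is 14 mm across and stands 8 mm up from the middle of the pocket floor, inside the seated hub's bore. Spring: 3 N at 0, about 7 N at 0.008; it lifts a released spindle again
- spindle: loose steel spindle, 0.2 kg, upright, hanging by its collar in the stand. From the tip up: shank 20 mm diameter, chamfered tip, 0 to 38 mm; key 6 mm wide on its -x side, 14 to 34 mm; collar 44 mm diameter, 38 to 44 mm; square dark grip head 22 x 22 mm (faces along x and y), 44 to 84 mm. A red dot on the collar stands over the key. Origin: middle of the tip; z up
- spindle_key (a point): lower end of the spindle's key, 14 mm above the tip and 12.5 mm from the axis (the key reaches 15 mm). The first 14 mm of shank enter the bore at any angle, then the key must stand over the keyway (1.25 mm play each side, about 0.1 rad). Fully home, the collar lies on the hub's top and the tip is level with the hub's underside
- stand: white round spindle stand fixed to the worktop, 42 mm high, on a 72 mm square foot, hole 35 mm; origin: middle of the underside. The spindle hangs with its tip 4 mm above the worktop and lifts straight out (45 mm of lift clears the stand)
- wrench: bystander: small open-ended steel wrench lying flat, 128 long mm; origin: middle of its underside
- tape: bystander: roll of pale label tape lying flat, 48 across, 18 high mm; origin: middle of its underside
- orange_cap: bystander: orange bottle screw cap, 53 across, 30 high mm; origin: middle of its underside
- timer: bystander: white digital timer, 62 x 62 x 19 mm; origin: middle of its underside
- amber_bottle: bystander: small amber glass bottle with a pale cap, 46 across, 112 mm high, standing; origin: middle of its underside
- blue_pen: bystander: blue marker pen lying flat, 134 long mm; origin: middle of its underside
Things that resemble listed ones, but are neither listed nor needed, are in the scene too. Leave any pink, purple or turquoise look-alike of the hub alone.

How it is judged (in metres and radians):
On the way, in this order (a step that is already met when the one before it is completed fails the run):
1. the hub sits flat and square in the fixture pocket and is let go (horizontal distance between hub and pocket below 0.004 m and z of hub in the frame of pocket below 0.002 m and angle between the x axis of hub and the x axis of fixture, either way round below 0.12 rad and angle between hub's own z axis and vertical below 0.04 rad and contact force between the fingers and hub below 0.2 N), for 0.2 s.
2. the spindle's key has slipped into the hub's keyway (z of spindle in the frame of hub below 0.02 m and horizontal distance between spindle and hub below 0.004 m), for 0.1 s.
At the end, for the whole second after the job is handed in: Hub seated in the pocket (4 mm, 0.12 rad, under 2 mm above the floor, upright); spindle upright in its bore (3.5 mm), key in the keyway (0.2 rad), collar within 2 mm of the hub's top, sprung pad down over 6 mm, fingers still gripping the spindle (over 2 N), spindle at rest (horizontal distance between hub and pocket below 0.004 m and z of hub in the frame of pocket below 0.002 m and angle between the x axis of hub and the x axis of fixture, either way round below 0.12 rad and angle between hub's own z axis and vertical below 0.04 rad and z of spindle in the frame of hub below 0.002 m and horizontal distance between spindle and hub below 0.0035 m and angle between spindle's own z axis and vertical below 0.08 rad and angle between the x axis of spindle and the x axis of hub, either way round below 0.2 rad and value of joint thrust_pad above 0.006 m and contact force between the fingers and spindle above 2 N and linear speed of spindle below 0.02 m/s); the arm keeps its last pose, push and grip.
It fails at once if a bystander (wrench, tape, orange cap, timer, amber bottle or blue pen) is moved more than 3 cm (distance of any of wrench, tape, orange_cap, timer, amber_bottle, blue_pen from where it was at the start of the episode above 0.03 m).
It also fails if it takes over 51 s, if anything falls off the work surface, if the arm or the gripper's body presses on something with over 40 N, if the wrist force passes 120 N, or if a joint passes its speed limit or range.

## Robot

A 6-joint arm with a two-finger parallel gripper is mounted at the origin on a cart in front of the work surface, level with it; the furniture and walls round the work are solid. World frame = base frame: x ahead of the robot, y to its left, z up, the work surface at z = 0. Lengths are in mm, angles in rad, forces in N, time in s.
With the tool pointing down it reaches from about 375 to 900 mm from the base axis. Payload 3.1 kg.
Tool frame: the origin (TCP) lies between the finger pads; the fingertips stand bot.tips_ahead ahead of it and the grasp point (between the pads) lies 3 mm ahead of it (bot.tips_ahead is the distance from the TCP to the fingertips, in mm); z points along the fingers, y is the direction in which the jaws open and shut (so a half turn about z gives the same grasp; the last joint's range is limited). The gripper opens to 87 mm and grips with 3 to 60 N. Pads are 19 mm wide; open, the fingers measure 117 mm over their backs; the gripper's body (75 mm by 190 mm) begins 51 mm behind the grasp point.
Start: joints at [1.131, 0.527, 1.433, -0, 1.181, -0.178], TCP at [161.722, 603.691, 244.548] pointing down, gripper open.
Joint ranges: [-3.08, 3.08], [-0.75, 2.2], [0.22, 2.44], [-1.43, 4.57], [0, 2.65], [-2.85, 2.85]. Speed limits (rad/s): [2.79, 2.79, 3.14, 3.14, 3.14, 3.14].

## Interface

Orientations are given as a unit quaternion [x, y, z, w].
In Python, from workcell import bot gives the robot as it stands.
- The arm moves only by the tool drive_tool, never from a script. Its argument "deltas" is a list of rows, each an object with "translation": the shift along the tool's x, y, z in m, a list of three; "delta_rot": the turn, a rotation vector about the tool's x, y, z in rad, a list of three. A call has 1 to 10 rows; each row shifts and turns the commanded pose from where the row before left it, along the tool's axes as they then stand; what a row does not reach is not made up. A row lasts 1/12 s, in which the tool goes at most 41.7 mm and 7.16 degrees, less where a joint would pass 70% of its speed; a pose out of reach is approached as far as the arm can. A call is refused whole if a number of a shift passes 0.0417 or a number of a turn 0.125, either way. A call with a gripper value outside its range is refused whole. "grip" is the closure, from 0 (fully open) to 1 (shut), set as the call begins (left out, the last holds). The fingers move at their own pace and stop on an object; the grip force is fixed at half the most. Time passes only in rows, so rows that do not move let the fingers close. It gives the time, the measured TCP pose, the force and the opening at its end, in the units of the state.
- bot.get_obs(): the state, without advancing time (a new reading comes with each control period).
- bot.capture(name): name is "side" or "top" or "wrist"; returns a dict with "pixels" (384x512x3 uint8, red, green, blue), "K" (3x3 intrinsics, pixels), "R" (3x3) and "t" (3): a world point X has camera coordinates R X + t; the wrist camera has in their place "tool_from_camera" (4x4, takes a point from camera to tool coordinates, whose origin is the TCP and whose axes are the flange's). Camera axes: x right, y down, z forward; pixel columns grow to the right and rows downward; lengths in mm; the calibration is good to about 2 mm. A picture is of the moment at which its call begins: read the wrist's pose just before it. There is no depth.
- bot.hand_in(): hands the job in, once; it reports no verdict.
The state is a dict: "time_s": time; "joints": joint angles; "qvel": joint speeds; "joint_efforts": joint torques, N m; "tool_pos": TCP position; "orientation": TCP orientation; "force": force on the tool from outside, world axes, zero at the start; "torque": the same for the moment, N m; "gripper_width": opening from 0.0 (shut) to 1.0 (fully open).
Only numpy, scipy, OpenCV 4.12 (cv2) and the standard library are available. Lean on these libraries where they do the work, as an engineer would, in place of code of your own. Each camera call takes 0.05 s, during which the arm holds its last target.

## Working session

There is one attempt and no reset: what is moved stays moved. The work goes in short steps, Python scripts to look and compute and a tool call to move; the robot and the scene stay as the last step left them, time stands still between calls to the robot, and variables do not carry over. Pictures are saved under pics/ and viewed, and the job is handed in when it is done.

Besides the shell and the picture viewer there is one more tool, called after "Call:" as name([rows], argument=value, ...), one row to a line, values as JSON. drive_tool: Moves the arm, as the interface text tells. Its arguments: {"type":"object","properties":{"deltas":{"type":"array","items":{"type":"object","properties":{"translation":{"type":"array","items":{"type":"number"}},"delta_rot":{"type":"array","items":{"type":"number"}}}}},"grip":{"type":"number"}},"required":["deltas"]}

```bash
mkdir -p pics; ls; python3 - <<'E'
from workcell import bot
import cv2,pickle
o=bot.get_obs();print(o, bot.tips_ahead)
for n in ["side","top","wrist"]:
    c=bot.capture(n);pickle.dump((o,c),open(f"pics/{n}0.pkl","wb"))
    cv2.imwrite(f"pics/{n}0.png",cv2.cvtColor(c["pixels"],cv2.COLOR_RGB2BGR))
    print(n,{k:v for k,v in c.items() if k!="pixels"})
E
```

```text
pics
{'time_s': 0.0, 'joints': array([ 1.13050444e+00,  5.28440599e-01,  1.43387229e+00, -1.64583430e-05,
        1.18141899e+00, -1.78507533e-01]), 'qvel': array([ 4.48024576e-04,  3.66121115e-05,  5.36554922e-04, -8.71023688e-04,
        1.28396454e-03, -9.16118136e-04]), 'joint_efforts': array([-1.94663895e-03, -4.40050435e+01, -1.76592332e+01,  6.31837081e-02,
        5.83371834e-02, -1.53291844e-04]), 'tool_pos': array([161.43985258, 603.08881646, 243.59684987]), 'orientation': array([ 1.30515558e-01,  9.91445684e-01, -1.02114335e-03, -3.18435360e-04]), 'force': array([ 0.00134867,  0.4388982 , -0.40576857]), 'torque': array([ 0.04869028, -0.01236243, -0.05625643]), 'gripper_width': 0.9986312132146568} 22.0
side {'K': array([[387.89230034,   0.        , 253.63946531],
       [  0.        , 387.89230034, 189.44625262],
       [  0.        ,   0.        ,   1.        ]]), 'R': array([[-0.97986267, -0.19943526, -0.00973279],
       [-0.12461337,  0.64888017, -0.7506171 ],
       [ 0.15601493, -0.73428884, -0.66066576]]), 't': array([ 584.49936177,  126.52620162, 1179.26385425])}
to
[... 201 characters left out ...]
  0.01103001],
       [-0.89913011,  0.20756677, -0.38533244],
       [ 0.37274215, -0.09831602, -0.9227119 ]]), 't': array([ 148.68272995,  541.56065057, 1763.49821608])}
wrist {'K': array([[282.00958566,   0.        , 252.9637972 ],
       [  0.        , 282.00958566, 184.93259771],
       [  0.        ,   0.        ,   1.        ]]), 'tool_from_camera': array([[-5.68119718e-04, -9.53709382e-01, -3.00729267e-01,
         8.20192292e+01],
       [ 9.99999376e-01, -8.31131070e-04,  7.46645443e-04,
         5.30705113e-02],
       [-9.62028202e-04, -3.00728655e-01,  9.53709259e-01,
        -1.39114447e+02],
       [ 0.00000000e+00,  0.00000000e+00,  0.00000000e+00,
         1.00000000e+00]])}
```

View pics/top0.png

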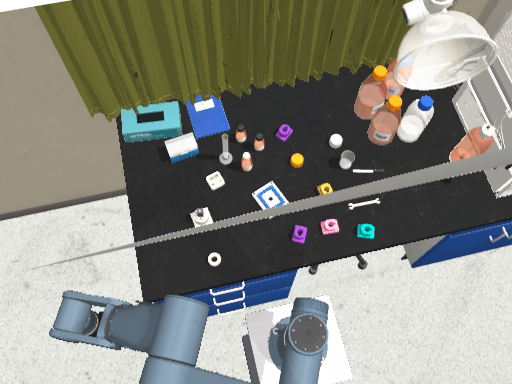

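View pics/side0.png

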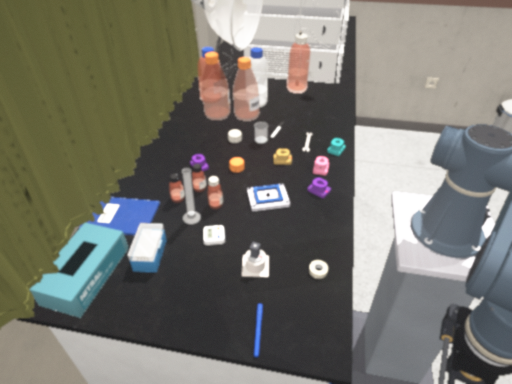

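View pics/wrist0.png

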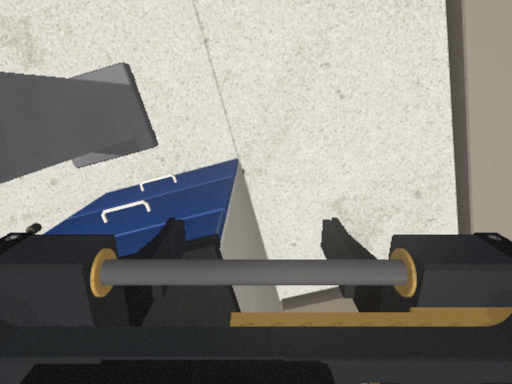

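```bash
cat > h.py <<'E'
import numpy as np,cv2,pickle
def load(n): return pickle.load(open(f"pics/{n}.pkl","rb"))
def ray(o,c,u,v):
    d=np.linalg.inv(c["K"])@np.array([u,v,1.])
    if "R" in c: return -c["R"].T@c["t"], c["R"].T@d
    from scipy.spatial.transform import Rotation as Ro
    Rt=Ro.from_quat(o["orientation"]).as_matrix();T=c["tool_from_camera"]
    return Rt@T[:3,3]+o["tool_pos"], Rt@T[:3,:3]@d
def px(n,u,v,z):
    o,c=load(n);p,d=ray(o,c,u,v); return p+d*(z-p[2])/d[2]
def proj(n,X):
    o,c=load(n)
    X=np.atleast_2d(np.asarray(X,float))
    if "R" in c: q=X@c["R"].T+c["t"]
    else:
        from scipy.spatial.transform import Rotation as Ro
        Rt=Ro.from_quat(o["orientation"]).as_matrix();T=c["tool_from_camera"]
        t=(X-o["tool_pos"])@Rt; q=(t-T[:3,3])@T[:3,:3]
    w=q@c["K"].T; return w[:,:2]/w[:,2:]
def crop(n,u0,v0,u1,v1,s,out,pts=None):
    im=load(n)[1]["pixels"][v0:v1,u0:u1,::-1].copy()
    im=cv2.resize(im,None,fx=s,fy=s,interpolation=cv2.INTER_CUBIC)
    for p in ([] if pts is None else pts):
        cv2.circle(im,(int((p[0]+.5-u0)*s),int((p[1]+.5-v0)*s)),2,(0,255,0),-1)
    cv2.imwrite(f"pics/{out}.png",im)
def snap(n,name):
    from workcell import bot
    o=bot.get_obs();c=bot.capture(n);pickle.dump((o,c),open(f"pics/{name}.pkl","wb"))
    cv2.imwrite(f"pics/{name}.png",c["pixels"][:,:,::-1])
    return o
E
python3 - <<'E'
from h import *
crop("top0",170,120,390,275,3.6,"t1")
crop("side0",170,110,350,290,3.3,"s1")
for n,u,v,z in [("top0",325,186,38),("top0",270,198,24),("top0",200,213,80),("top0",201,222,0),("side0",283,155,38),("side0",268,196,24),("side0",255,245,80),("side0",257,270,0),("side0",192,217,0),("side0",187,170,0),("top0",225,158,0),("top0",225,136,0)]: print(n,u,v,px(n,u,v,z).round())
E
```

```text
top0 325 186 [ 551. -262.   38.]
top0 270 198 [556. -40.  24.]
top0 200 213 [535. 237.  80.]
top0 201 222 [528. 242.   0.]
side0 283 155 [ 536. -242.   38.]
side0 268 196 [554. -28.  24.]
side0 255 245 [545. 232.  80.]
side0 257 270 [536. 253.   0.]
side0 192 217 [779.  90.   0.]
side0 187 170 [ 873. -137.   -0.]
top0 225 158 [778.  94.   0.]
top0 225 136 [879.  72.  -0.]
```

View pics/t1.png

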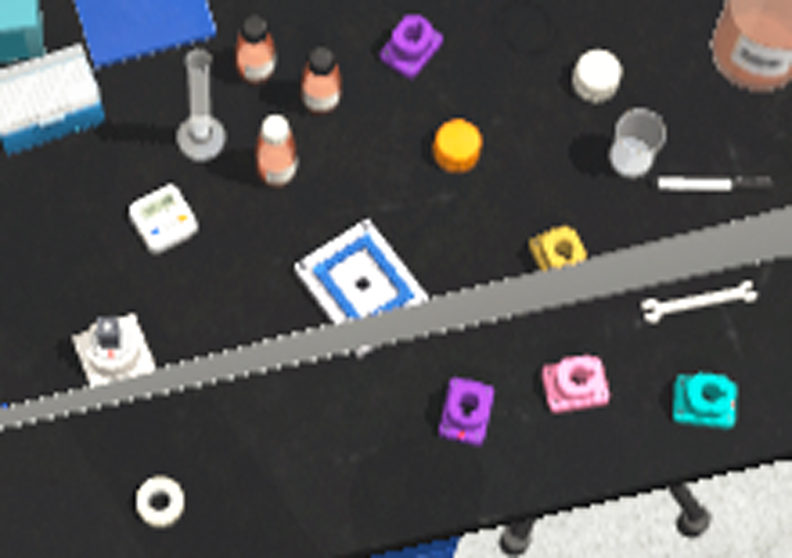

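View pics/s1.png

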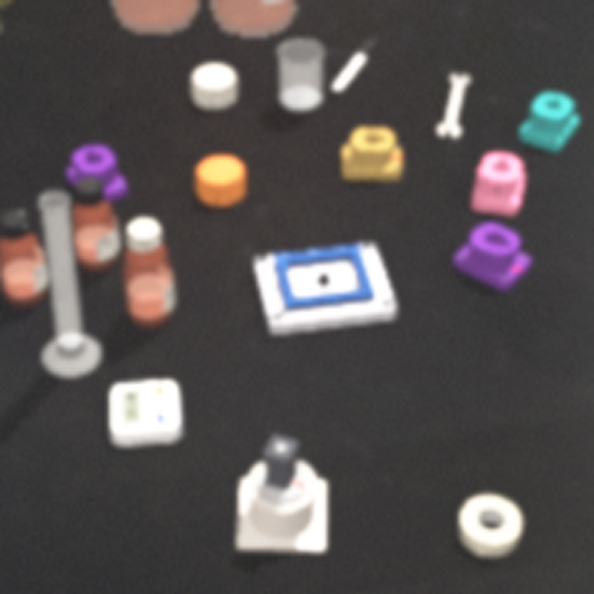

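```bash
cat >> h.py <<'E'
from scipy.spatial.transform import Rotation as Ro
def plan(target,yaw_dx=None,n=None,vmax=40.,show=True):
    """target world mm TCP; yaw_dx: world angle of tool y axis (mod pi)."""
    from workcell import bot
    o=bot.get_obs();p=o["tool_pos"];R=Ro.from_quat(o["orientation"]).as_matrix()
    print("now",p.round(1),"y ang",np.degrees(np.arctan2(R[1,1],R[0,1])).round(2),"tilt z",R[:,2].round(4),"j6",o["joints"][5].round(2),"t",o["time_s"],"F",o["force"].round(1),"w",round(o["gripper_width"],3))
    d=np.asarray(target,float)-p
    print("d world",d.round(1),"tool d",(R.T@d).round(1))
    if yaw_dx is not None:
        a=np.arctan2(R[1,1],R[0,1]); da=(yaw_dx-a+np.pi/2)%np.pi-np.pi/2
        print("tool rz",-da,"rad")
        g=R.copy(); 
    return R.T@d
E
python3 -c "
from h import *
plan([500,230,200])"
```

```text
now [161.5 603.2 243.8] y ang 75.0 tilt z [-7.0e-04 -1.6e-03 -1.0e+00] j6 -0.18 t 0.15 F [0.2 0.2 0.3] w 0.999
d world [ 338.5 -373.2  -43.8] tool d [-423.5 -272.8   44.1]
```

Call:
drive_tool([
  {"translation": [-0.03,-0.0195,0.003]},
  {"translation": [-0.03,-0.0195,0.003]},
  {"translation": [-0.03,-0.0195,0.003]},
  {"translation": [-0.03,-0.0195,0.003]},
  {"translation": [-0.03,-0.0195,0.003]},
  {"translation": [-0.03,-0.0195,0.003]},
  {"translation": [-0.03,-0.0195,0.003]},
  {"translation": [-0.03,-0.0195,0.003]},
  {"translation": [-0.03,-0.0195,0.003]},
  {"translation": [-0.03,-0.0195,0.003]},
])

```text
invalid input at $.deltas[0]: expected keys translation, delta_rot
```

Call:
drive_tool([
  {"translation": [-0.03,-0.0195,0.003]},
  {"translation": [-0.03,-0.0195,0.003]},
  {"translation": [-0.03,-0.0195,0.003]},
  {"translation": [-0.03,-0.0195,0.003]},
  {"translation": [0,0,0]},
])

```text
invalid input at $.deltas[0]: expected keys translation, delta_rot
```

```bash
python3 -c "
from h import *
print(snap('wrist','w1'))"
```

```text
{'time_s': 0.15, 'joints': array([ 1.13046922e+00,  5.28247193e-01,  1.43365439e+00, -3.73132165e-05,
        1.18143760e+00, -1.78519365e-01]), 'qvel': array([-2.83846346e-05, -1.76499397e-03, -3.02549033e-03, -2.02902567e-03,
       -1.05297237e-03,  2.46116211e-04]), 'joint_efforts': array([ 4.17763031e-04, -4.40429342e+01, -1.76842868e+01,  6.33615372e-02,
        5.52575395e-02, -9.96762515e-05]), 'tool_pos': array([161.51630795, 603.18747874, 243.78499258]), 'orientation': array([ 1.30523247e-01,  9.91444864e-01, -8.37046795e-04, -2.49482614e-04]), 'force': array([0.20479948, 0.20537776, 0.31570545]), 'torque': array([-0.0019206 , -0.04180863,  0.00562828]), 'gripper_width': 0.9990054653362728}
```

View pics/w1.png

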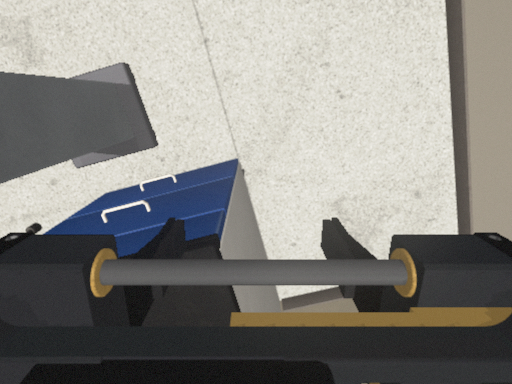

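The moves were refused because the rows had no delta_rot, so the wrist still sees only the floor and cabinet.

Call:
drive_tool([
  {"translation": [-0.03,-0.0195,0.003],"delta_rot": [0,0,0]},
  {"translation": [-0.03,-0.0195,0.003],"delta_rot": [0,0,0]},
  {"translation": [-0.03,-0.0195,0.003],"delta_rot": [0,0,0]},
  {"translation": [-0.03,-0.0195,0.003],"delta_rot": [0,0,0]},
  {"translation": [-0.03,-0.0195,0.003],"delta_rot": [0,0,0]},
  {"translation": [-0.03,-0.0195,0.003],"delta_rot": [0,0,0]},
  {"translation": [-0.03,-0.0195,0.003],"delta_rot": [0,0,0]},
  {"translation": [-0.03,-0.0195,0.003],"delta_rot": [0,0,0]},
  {"translation": [-0.03,-0.0195,0.003],"delta_rot": [0,0,0]},
  {"translation": [-0.03,-0.0195,0.003],"delta_rot": [0,0,0]},
])

```text
time_s: 1.03
tool_pos: [401.9, 336.3, 214.4]
orientation: [0.13, 0.991, 0.0, -0.0]
force: [-0.1, 0.1, 0.5]
gripper_width: 1.002
```

Call:
drive_tool([
  {"translation": [-0.03,-0.0195,0.003],"delta_rot": [0,0,0]},
  {"translation": [-0.03,-0.0195,0.003],"delta_rot": [0,0,0]},
  {"translation": [-0.03,-0.0195,0.003],"delta_rot": [0,0,0]},
  {"translation": [-0.03,-0.0195,0.003],"delta_rot": [0,0,0]},
  {"translation": [0,0,0],"delta_rot": [0,0,0]},
])

```text
time_s: 1.45
tool_pos: [502.0, 226.9, 202.3]
orientation: [0.133, 0.991, -0.0, 0.002]
force: [0.4, 0.8, 0.1]
gripper_width: 0.997
```

```bash
python3 -c "
from h import *
o=snap('wrist','w2');print(o['tool_pos'],o['orientation'],o['time_s'],o['joints'])"
```

```text
[501.96947518 226.90028727 202.25744135] [ 1.33204881e-01  9.91085836e-01 -4.68301609e-04  2.25987253e-03] 1.45 [ 0.22293349  0.48225398  1.66598835 -0.00293785  0.98944369 -1.07904962]
```

View pics/w2.png

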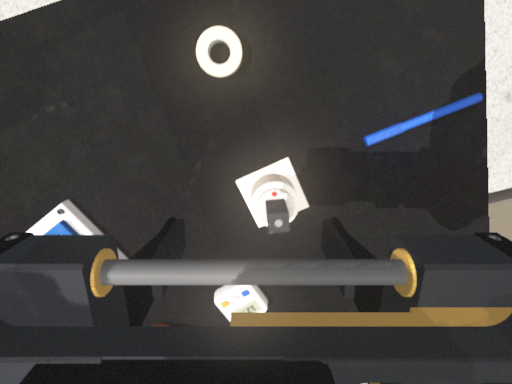

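The wrist shows the spindle in its stand: collar red dot at about (274,194) and head top at (279,222). The tape, pen and timer are around it. Next I look at the fixture.

```bash
python3 -c "
from h import *
print(px('w2',274,194,48),px('w2',279,222,88))
plan([585,-33,200])"
```

```text
[529.10196679 243.75299564  48.        ] [544.17058968 242.09844508  88.        ]
now [499.3 228.8 202.2] y ang 74.7 tilt z [ 1.1e-03 -2.0e-04 -1.0e+00] j6 -1.08 t 1.5 F [-0.2 -0.8  0. ] w 1.001
d world [  85.7 -261.8   -2.2] tool d [-151.7 -229.9    2.4]
```

Call:
drive_tool([
  {"translation": [-0.019,-0.0287,0],"delta_rot": [0,0,0]},
  {"translation": [-0.019,-0.0287,0],"delta_rot": [0,0,0]},
  {"translation": [-0.019,-0.0287,0],"delta_rot": [0,0,0]},
  {"translation": [-0.019,-0.0287,0],"delta_rot": [0,0,0]},
  {"translation": [-0.019,-0.0287,0],"delta_rot": [0,0,0]},
  {"translation": [-0.019,-0.0287,0],"delta_rot": [0,0,0]},
  {"translation": [-0.019,-0.0287,0],"delta_rot": [0,0,0]},
  {"translation": [-0.019,-0.0287,0],"delta_rot": [0,0,0]},
  {"translation": [0,0,0],"delta_rot": [0,0,0]},
  {"translation": [0,0,0],"delta_rot": [0,0,0]},
])

```text
time_s: 2.33
tool_pos: [584.2, -30.5, 202.4]
orientation: [0.132, 0.991, 0.0, -0.0]
force: [0.6, 1.1, -0.2]
gripper_width: 1.001
```

```bash
python3 -c "
from h import *
o=snap('wrist','w3');print(o['tool_pos'],o['orientation'],o['time_s'],o['joints'])
plan([585,-250,200])"
```

```text
[584.23404634 -30.45635214 202.38548615] [ 1.31711566e-01  9.91288021e-01  2.86192812e-04 -2.02472442e-04] 2.3333 [-2.43233765e-01  5.25306672e-01  1.57766484e+00  6.07862366e-04
  1.03908715e+00 -1.55014761e+00]
now [583.4 -29.1 202.3] y ang 74.96 tilt z [-0.0015  0.0012 -1.    ] j6 -1.55 t 2.3833 F [ 0.3 -0.1 -0.3] w 1.001
d world [   1.6 -220.9   -2.3] tool d [ -58.8 -212.9    2. ]
```

View pics/w3.png

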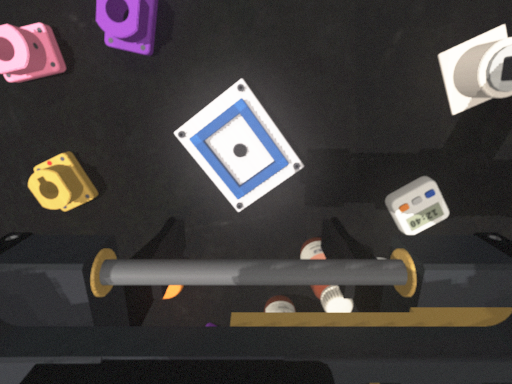

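The fixture is centred near (240,150) with outer corners at about (240,80), (302,167), (239,211) and (175,132). The brass hub is at about (62,185) with its red dot at the upper left, at about (50,163).

```bash
python3 - <<'E'
from h import *
crop("w3",160,65,320,225,3.7,"c1")
crop("w3",15,140,115,220,7,"c2")
c=np.array([px('w3',u,v,16)[:2] for u,v in [(240,80),(302,167),(239,211),(175,132)]])
print(c.round(1),c.mean(0)); 
for i in range(4): d=c[(i+1)%4]-c[i];print(np.linalg.norm(d).round(1),np.degrees(np.arctan2(d[1],d[0])).round(1))
E
```

```text
[[ 485.5  -17.8]
 [ 597.9   26.6]
 [ 632.5  -61.1]
 [ 519.6 -104.8]] [558.85877802 -39.28463316]
120.9 21.5
94.3 -68.5
121.0 -158.9
93.5 111.4
```

View pics/c1.png

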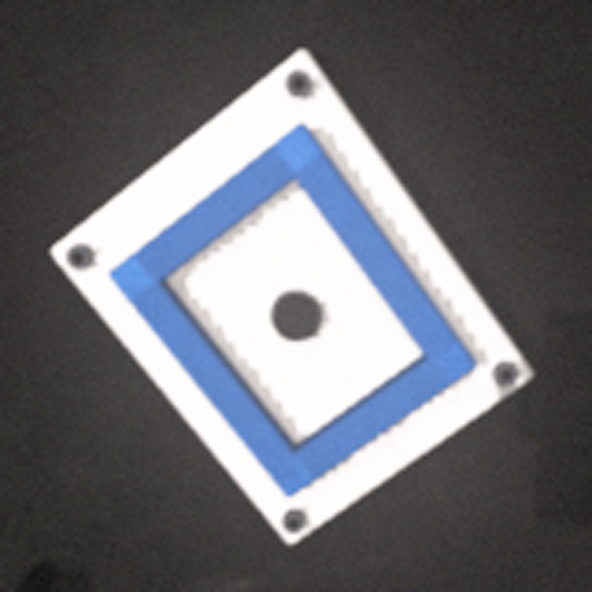

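View pics/c2.png

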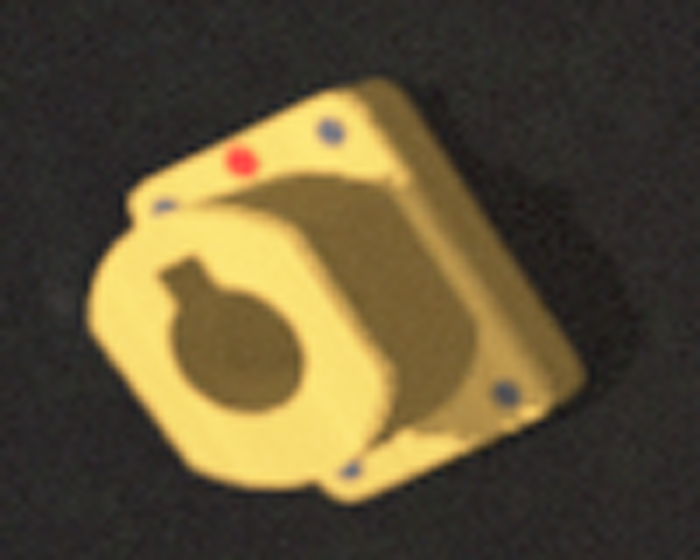

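Call:
drive_tool([
  {"translation": [-0.0085,-0.0305,0.008],"delta_rot": [0,0,0]},
  {"translation": [-0.0085,-0.0305,0.008],"delta_rot": [0,0,0]},
  {"translation": [-0.0085,-0.0305,0.008],"delta_rot": [0,0,0]},
  {"translation": [-0.0085,-0.0305,0.008],"delta_rot": [0,0,0]},
  {"translation": [-0.0085,-0.0305,0.008],"delta_rot": [0,0,0]},
  {"translation": [-0.0085,-0.0305,0.008],"delta_rot": [0,0,0]},
  {"translation": [-0.0085,-0.0305,0.008],"delta_rot": [0,0,0]},
  {"translation": [0,0,0],"delta_rot": [0,0,0]},
  {"translation": [0,0,0],"delta_rot": [0,0,0]},
])

```text
time_s: 3.13
tool_pos: [585.9, -250.6, 145.8]
orientation: [0.131, 0.991, 0.001, -0.001]
force: [1.9, 1.2, -0.4]
gripper_width: 0.996
```

```bash
python3 -c "
from h import *
o=snap('wrist','w4');print(o['tool_pos'],o['orientation'],o['time_s'],o['joints'])"
```

```text
[ 585.9157789  -250.61422781  145.77890907] [ 1.30873848e-01  9.91398331e-01  7.56186703e-04 -9.01818053e-04] 3.1333 [-5.79519224e-01  6.62018961e-01  1.48368201e+00  6.91557689e-04
  9.98172696e-01 -1.88819003e+00]
```

View pics/w4.png

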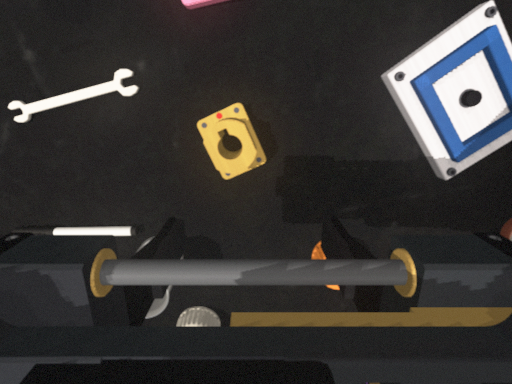

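The hub is at about (231,143), with its red dot at (219,116) on the base side. The wrench is at upper left.

```bash
python3 - <<'E'
from h import *
crop("w4",190,95,275,190,6,"c3")
crop("w2",225,145,325,245,6,"c4")
c=np.array([px('w3',u,v,16)[:2] for u,v in [(241.2,77.3),(304.2,166),(238,211.9),(173.1,132.2)]])
print(c.round(1),c.mean(0)); 
for i in range(4): d=c[(i+1)%4]-c[i];print(np.linalg.norm(d).round(1),np.degrees(np.arctan2(d[1],d[0])).round(1))
# blue frame outer (z26), pocket floor inner
f=lambda L:[(a/3.7+160-.4,b/3.7+65-.4) for a,b in L]
c=np.array([px('w3',u,v,26)[:2] for u,v in f([(303,125),(475,368),(292,495),(110,272)])])
print(c.round(1),c.mean(0)); 
for i in range(4): d=c[(i+1)%4]-c[i];print(np.linalg.norm(d).round(1),np.degrees(np.arctan2(d[1],d[0])).round(1))
print(px('w3',297/3.7+160-.4,316/3.7+65-.4,24))
E
```

```text
[[ 483.2  -15.8]
 [ 597.4   29.3]
 [ 633.3  -62.7]
 [ 519.3 -106.9]] [558.27914378 -39.01737437]
122.8 21.6
98.8 -68.7
122.3 -158.8
98.1 111.6
[[504.2 -21.1]
 [587.4  10.7]
 [612.8 -55.6]
 [529.7 -88.7]] [558.54650438 -38.68045109]
89.0 20.9
71.0 -69.0
89.4 -158.3
72.3 110.7
[557.67091865 -38.24872489  24.        ]
```

View pics/c3.png

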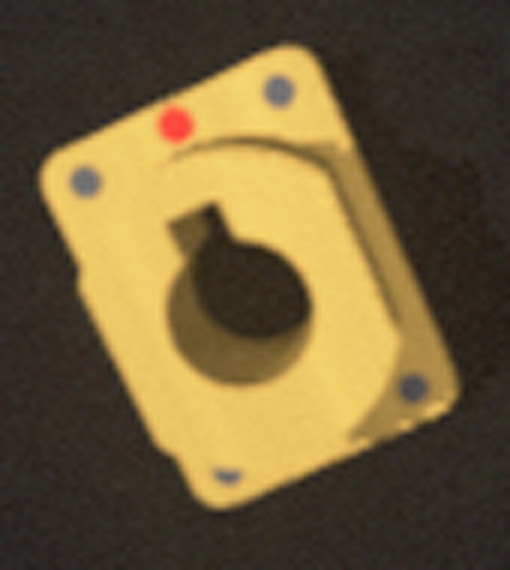

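View pics/c4.png

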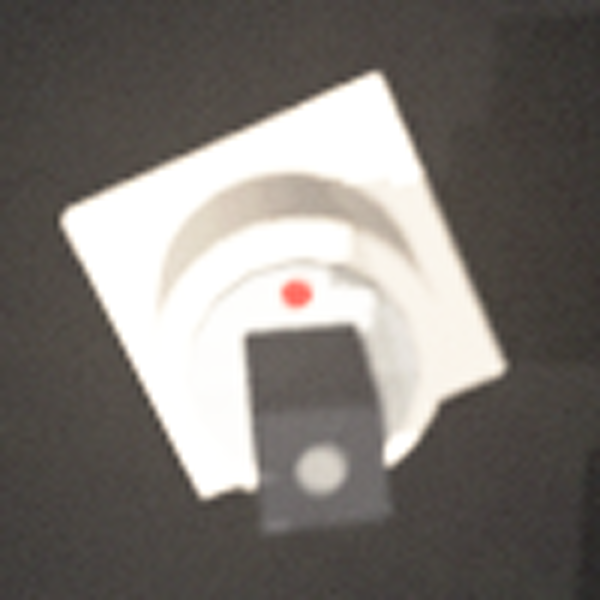

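```bash
python3 - <<'E'
from h import *
f=lambda a,b,z:px('w4',a/6+190-.4,b/6+95-.4,z)
b=f(239,312,38);print("bore",b)
A=f(85,181,12);B=f(278,91,12);C=f(412,388,12);r=f(176,125,12)
print("dot",r,"dir dot->bore",np.degrees(np.arctan2(*(b-r)[[1,0]])),np.linalg.norm((b-r)[:2]))
print("B->C",np.linalg.norm(C-B),np.degrees(np.arctan2(*(C-B)[[1,0]])),"B->A",np.linalg.norm(A-B),np.degrees(np.arctan2(*(A-B)[[1,0]])), "mid AC",(A+C)/2)
# keyway mid end
k=f(192,213,38);print("key",np.degrees(np.arctan2(*(b-k)[[1,0]])),np.linalg.norm(b-k))
g=lambda a,b,z:px('w2',a/6+225-.4,b/6+145-.4,z)
print("spindle dot",g(297,294,48),"head top ctr",g(324,468,88))
T=[g(*p,88) for p in [(257,405),(380,403),(390,516),(265,532)]]
print(np.mean(T,0),[np.degrees(np.arctan2(*(T[(i+1)%4]-T[i])[[1,0]])).round(1) for i in range(4)],[np.linalg.norm(T[(i+1)%4]-T[i]).round(1) for i in range(4)])
S=[g(*p,0) for p in [(378,72),(62,216),(203,500),(507,370)]]
print("stand approx",np.mean(S,0),S)
E
```

```text
bore [ 542.24123183 -259.91448112   38.        ]
dot [ 515.08911771 -264.27641309   12.        ] dir dot->bore 9.12647239586131 27.500250031325336
B->C 51.763018836414375 9.077423287125713 B->A 33.7701136121215 -80.97259864702872 mid AC [ 542.50063439 -259.98148809   12.        ]
key 9.023499065065742 15.71941482467251
spindle dot [528.67736596 243.97271651  48.        ] head top ctr [544.69540744 241.56511714  88.        ]
[544.07846538 241.54714894  88.        ] [np.float64(75.7), np.float64(-8.5), np.float64(-97.2), np.float64(168.9)] [np.float64(19.9), np.float64(20.4), np.float64(20.9), np.float64(22.9)]
stand approx [545.66172019 241.16677369   0.        ] [array([503.66557075, 270.90036162,   0.        ]), array([516.1038838 , 199.68281497,   0.        ]), array([587.73997317, 211.22123002,   0.        ]), array([575.13745306, 282.86268814,   0.        ])]
```

```bash
python3 -c "
from h import *
plan([542.4,-260,90],np.radians(99.1))"
```

```text
now [ 585.9 -249.5  146.1] y ang 75.04 tilt z [-0.0016  0.002  -1.    ] j6 -1.89 t 3.1833 F [ 0.1  0.9 -0.5] w 0.997
d world [-43.5 -10.5 -56.1] tool d [ 39.2 -21.5  56.2]
tool rz -0.41998215530026295 rad
```

Call:
drive_tool([
  {"translation": [0.0196,-0.0107,0],"delta_rot": [0,0,0]},
  {"translation": [0.0196,-0.0107,0],"delta_rot": [0,0,0]},
  {"translation": [0,0,0.014],"delta_rot": [0,0,-0.105]},
  {"translation": [0,0,0.014],"delta_rot": [0,0,-0.105]},
  {"translation": [0,0,0.014],"delta_rot": [0,0,-0.105]},
  {"translation": [0,0,0.014],"delta_rot": [0,0,-0.105]},
  {"translation": [0,0,0],"delta_rot": [0,0,0]},
  {"translation": [0,0,0],"delta_rot": [0,0,0]},
  {"translation": [0,0,0],"delta_rot": [0,0,0]},
])

```text
time_s: 3.93
tool_pos: [543.6, -260.7, 91.5]
orientation: [-0.079, 0.997, -0.0, 0.0]
force: [-0.5, 0.5, 0.3]
gripper_width: 1.006
```

```bash
python3 -c "
from h import *
o=snap('wrist','w5')
plan([542.4,-260,38],np.radians(99.1))"
```

```text
now [ 543.8 -261.2   91.7] y ang 99.05 tilt z [ 1.3e-03 -8.0e-04 -1.0e+00] j6 -2.36 t 3.9833 F [-0.6  1.2  0.4] w 0.998
d world [ -1.4   1.2 -53.7] tool d [ 1.2  1.4 53.7]
tool rz -0.0009217547720397068 rad
```

View pics/w5.png

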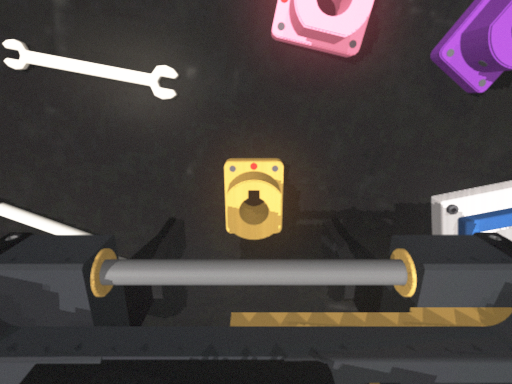

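The hub is square in the image with its bore at about (254,211), which is the jaw midline.

```bash
python3 -c "
from h import *
print(px('w5',254,211,38),px('w5',253.5,166,12))"
```

```text
[ 542.44959965 -260.36241166   38.        ] [ 515.09876639 -265.02785342   12.        ]
```

Call:
drive_tool([
  {"translation": [0.0012,0.001,0.015],"delta_rot": [0,0,0]},
  {"translation": [0,0,0.015],"delta_rot": [0,0,0]},
  {"translation": [0,0,0.013],"delta_rot": [0,0,0]},
  {"translation": [0,0,0.01],"delta_rot": [0,0,0]},
  {"translation": [0,0,0],"delta_rot": [0,0,0]},
  {"translation": [0,0,0],"delta_rot": [0,0,0]},
])

```text
time_s: 4.48
tool_pos: [541.5, -261.0, 37.2]
orientation: [-0.079, 0.997, 0.0, -0.0]
force: [-1.1, -0.1, 0.5]
gripper_width: 1.005
```

Call:
drive_tool([
  {"translation": [0,0,0],"delta_rot": [0,0,0]},
  {"translation": [0,0,0],"delta_rot": [0,0,0]},
  {"translation": [0,0,0],"delta_rot": [0,0,0]},
  {"translation": [0,0,0],"delta_rot": [0,0,0]},
  {"translation": [0,0,0],"delta_rot": [0,0,0]},
  {"translation": [0,0,0],"delta_rot": [0,0,0]},
  {"translation": [0,0,0],"delta_rot": [0,0,0]},
  {"translation": [0,0,0],"delta_rot": [0,0,0]},
], grip=1)

```text
time_s: 5.15
tool_pos: [541.6, -261.2, 37.6]
orientation: [-0.079, 0.997, -0.0, 0.0]
force: [-0.3, -0.1, -0.3]
gripper_width: 0.481
```

```bash
python3 -c "
from h import *
plan([542.4,-260,110])"
```

```text
now [ 541.6 -261.2   37.6] y ang 99.06 tilt z [ 0.  0. -1.] j6 -2.36 t 5.15 F [-0.3 -0.1 -0.3] w 0.481
d world [ 0.8  1.2 72.4] tool d [ -1.    1.  -72.4]
```

Call:
drive_tool([
  {"translation": [0,0,-0.01],"delta_rot": [0,0,0]},
  {"translation": [0,0,-0.02],"delta_rot": [0,0,0]},
  {"translation": [0,0,-0.025],"delta_rot": [0,0,0]},
  {"translation": [0,0,-0.025],"delta_rot": [0,0,0]},
  {"translation": [0,0,-0.005],"delta_rot": [0,0,0]},
  {"translation": [0,0,0],"delta_rot": [0,0,0]},
])

```text
time_s: 5.65
tool_pos: [542.7, -262.0, 124.7]
orientation: [-0.079, 0.997, -0.002, 0.002]
force: [-0.2, -0.9, -1.8]
gripper_width: 0.458
```

```bash
python3 -c "
from h import *
o=snap('wrist','w6')
plan([619,-15,122],np.radians(111.2))
print(px('top0',247,170,0),px('side0',215,205,0),px('top0',297,166,0))"
```

```text
now [ 541.7 -261.2  123. ] y ang 99.07 tilt z [ 1.e-03 -7.e-04 -1.e+00] j6 -2.36 t 5.7 F [ 0.  -0.1 -2.6] w 0.459
d world [ 77.3 246.2  -1. ] tool d [-115.1  231.     0.9]
tool rz -0.21177401677341856 rad
[7.05174518e+02 1.79461451e+01 2.27373675e-13] [ 7.21609785e+02  2.24031629e+01 -1.13686838e-13] [ 676.941506   -185.03883937    0.        ]
```

View pics/w6.png

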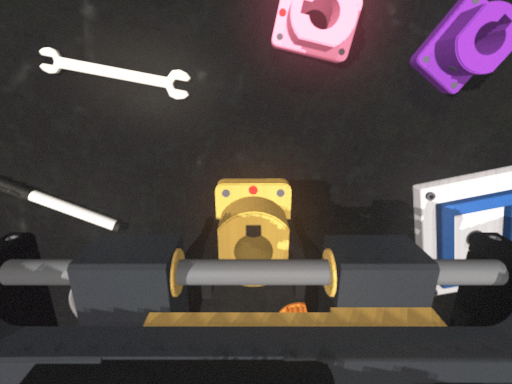

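The hub is lifted and level between the jaws, with its red dot at (253,190).

Call:
drive_tool([
  {"translation": [-0.0144,0.0289,0],"delta_rot": [0,0,0]},
  {"translation": [-0.0144,0.0289,0],"delta_rot": [0,0,0]},
  {"translation": [-0.0144,0.0289,0],"delta_rot": [0,0,0]},
  {"translation": [-0.0144,0.0289,0],"delta_rot": [0,0,0]},
  {"translation": [-0.0144,0.0289,0],"delta_rot": [0,0,0]},
  {"translation": [-0.0144,0.0289,0],"delta_rot": [0,0,0]},
  {"translation": [-0.0144,0.0289,0],"delta_rot": [0,0,0]},
  {"translation": [-0.0144,0.0289,0],"delta_rot": [0,0,-0.106]},
  {"translation": [0,0,0],"delta_rot": [0,0,-0.106]},
  {"translation": [0,0,0],"delta_rot": [0,0,0]},
])

```text
time_s: 6.53
tool_pos: [617.7, -12.3, 120.2]
orientation: [-0.187, 0.982, 0.001, -0.002]
force: [-1.1, 0.5, -2.8]
gripper_width: 0.452
```

Call:
drive_tool([
  {"translation": [0,0,0],"delta_rot": [0,0,0]},
  {"translation": [0,0,0],"delta_rot": [0,0,0]},
  {"translation": [0,0,0],"delta_rot": [0,0,0]},
])

```text
time_s: 6.78
tool_pos: [618.3, -15.8, 121.8]
orientation: [-0.182, 0.983, 0.0, -0.001]
force: [-0.8, -0.0, -3.1]
gripper_width: 0.458
```

```bash
python3 -c "
from h import *
o=snap('wrist','w7')
crop('w7',180,40,340,260,3.4,'c7')
plan([557.7,-39,122],np.radians(111.2))"
```

```text
now [618.5 -15.9 122.1] y ang 111.04 tilt z [-1.e-03  1.e-04 -1.e+00] j6 -2.14 t 6.8333 F [-0.5 -0.4 -2.5] w 0.459
d world [-60.8 -23.1  -0.1] tool d [65.1  0.3  0.1]
tool rz -0.0028142387965588433 rad
```

View pics/w7.png

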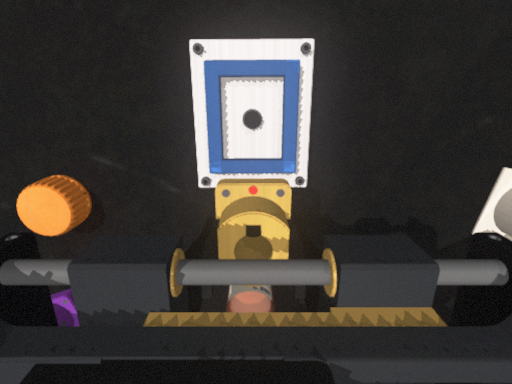

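View pics/c7.png

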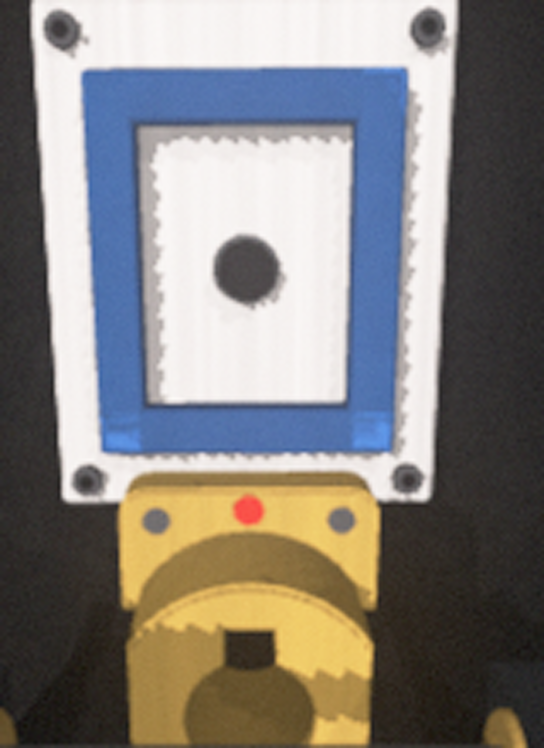

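The fixture frame is at about (252,115) px, aligned with the held hub, whose red dot is at (253,190).

```bash
python3 - <<'E'
from h import *
f=lambda a,b,z:px('w7',a/3.4+180-.35,b/3.4+40-.35,z)
for L,z in [([(135,124),(355,124),(348,405),(147,405)],26),([(82,70),(408,68),(397,452),(103,452)],26),([(61,30),(428,28),(407,480),(88,480)],16)]:
    c=np.array([f(a,b,z) for a,b in L]);print(c.mean(0).round(1))
    print([ (np.linalg.norm(c[(i+1)%4]-c[i]).round(1),np.degrees(np.arctan2(*(c[(i+1)%4]-c[i])[[1,0]])).round(1)) for i in range(4)])
print("pad",f(246,270,24))
d=f(248.5,510,96.4);l=f(156,521,96.4);r=f(342,520,96.4);print("dot",d,"holes",(l+r)/2,np.linalg.norm(l-r),np.degrees(np.arctan2(*(r-l)[[1,0]])))
h=(l+r)/2+26*np.array([np.cos(np.radians(21)),np.sin(np.radians(21)),0]);print("hub est",h)
E
```

```text
[558.8 -39.8  26. ]
[(np.float64(50.4), np.float64(111.0)), (np.float64(65.6), np.float64(21.4)), (np.float64(50.2), np.float64(-69.0)), (np.float64(65.6), np.float64(-158.4))]
[558.9 -39.4  26. ]
[(np.float64(73.5), np.float64(111.3)), (np.float64(89.6), np.float64(22.1)), (np.float64(74.5), np.float64(-69.0)), (np.float64(89.1), np.float64(-158.6))]
[559.4 -39.7  16. ]
[(np.float64(85.3), np.float64(111.3)), (np.float64(109.6), np.float64(21.3)), (np.float64(85.1), np.float64(-69.0)), (np.float64(109.1), np.float64(-158.6))]
pad [558.83032848 -39.88303513  24.        ]
dot [593.13673784 -26.14244087  96.4       ] holes [594.97995236 -25.33831511  96.4       ] 33.769901748750485 111.29208788268888
hub est [619.25304345 -16.02074842  96.4       ]
```

```bash
python3 -c "
from h import *
plan([558.15,-39.85,80],np.radians(111.2))"
```

```text
now [618.5 -15.9 122.1] y ang 111.04 tilt z [-1.e-03  1.e-04 -1.e+00] j6 -2.14 t 6.8333 F [-0.5 -0.4 -2.5] w 0.459
d world [-60.4 -24.  -42.1] tool d [64.9 -0.7 42.1]
tool rz -0.0028142387965588433 rad
```

Call:
drive_tool([
  {"translation": [0.016,0,0],"delta_rot": [0,0,0]},
  {"translation": [0.02,0,0],"delta_rot": [0,0,0]},
  {"translation": [0.02,-0.0007,0],"delta_rot": [0,0,-0.003]},
  {"translation": [0.0089,0,0.01],"delta_rot": [0,0,0]},
  {"translation": [0,0,0.016],"delta_rot": [0,0,0]},
  {"translation": [0,0,0.016],"delta_rot": [0,0,0]},
  {"translation": [0,0,0],"delta_rot": [0,0,0]},
  {"translation": [0,0,0],"delta_rot": [0,0,0]},
  {"translation": [0,0,0],"delta_rot": [0,0,0]},
  {"translation": [0,0,0],"delta_rot": [0,0,0]},
])

```text
time_s: 7.67
tool_pos: [559.6, -39.3, 81.5]
orientation: [-0.185, 0.983, -0.0, 0.001]
force: [0.4, 0.3, -2.7]
gripper_width: 0.459
```

```bash
python3 -c "
from h import *
plan([558.15,-39.85,53.6],np.radians(111.2))
snap('wrist','w8')"
```

```text
now [559.6 -39.3  81.5] y ang 111.35 tilt z [ 1.9e-03 -6.0e-04 -1.0e+00] j6 -2.21 t 7.6667 F [ 0.4  0.3 -2.7] w 0.459
d world [ -1.4  -0.5 -27.9] tool d [ 1.5  0.  27.9]
tool rz 0.002622278588531035 rad
```

View pics/w8.png

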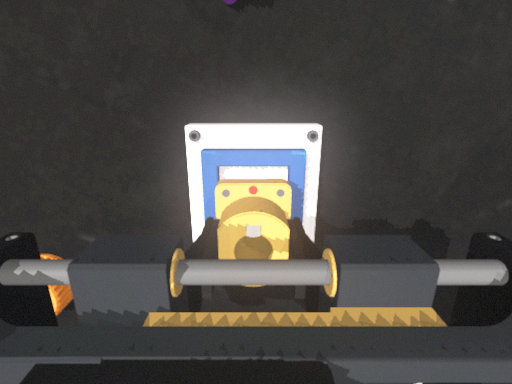

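The hub is centred over the pocket, with the frame symmetric at about u=204 to 305. I lower it with a 1.5 mm correction.

Call:
drive_tool([
  {"translation": [0.0015,0,0.005],"delta_rot": [0,0,0]},
  {"translation": [0,0,0.007],"delta_rot": [0,0,0]},
  {"translation": [0,0,0.004],"delta_rot": [0,0,0]},
  {"translation": [0,0,0],"delta_rot": [0,0,0]},
  {"translation": [0,0,0],"delta_rot": [0,0,0]},
])

```text
time_s: 8.13
tool_pos: [557.0, -39.3, 64.0]
orientation: [-0.186, 0.983, 0.0, -0.001]
force: [0.5, -0.6, -2.5]
gripper_width: 0.455
```

```bash
python3 -c "
from h import *
plan([558.15,-39.85,53.6],np.radians(111.2))"
```

```text
now [557.  -39.3  64. ] y ang 111.39 tilt z [-1.2e-03  3.0e-04 -1.0e+00] j6 -2.21 t 8.1333 F [ 0.5 -0.6 -2.5] w 0.455
d world [  1.2  -0.6 -10.4] tool d [-0.9 -1.  10.4]
tool rz 0.0032695752068909734 rad
```

Call:
drive_tool([
  {"translation": [0,0,0],"delta_rot": [0,0,0]},
  {"translation": [0,0,0],"delta_rot": [0,0,0]},
])

```text
time_s: 8.3
tool_pos: [557.5, -39.4, 64.6]
orientation: [-0.186, 0.983, -0.0, 0.0]
force: [-0.4, -0.2, -1.9]
gripper_width: 0.458
```

Call:
drive_tool([
  {"translation": [0,0,0],"delta_rot": [0,0,0]},
])

```text
time_s: 8.38
tool_pos: [557.5, -39.4, 64.7]
orientation: [-0.186, 0.983, -0.0, 0.0]
force: [0.3, -1.0, -2.4]
gripper_width: 0.458
```

Call:
drive_tool([
  {"translation": [0,0,0],"delta_rot": [0,0,0]},
])

```text
time_s: 8.47
tool_pos: [557.5, -39.4, 64.7]
orientation: [-0.186, 0.983, -0.0, 0.0]
force: [0.9, -0.1, -1.6]
gripper_width: 0.46
```

Call:
drive_tool([
  {"translation": [-0.0004,-0.0006,0.002],"delta_rot": [0,0,0.003]},
  {"translation": [0,0,0.003],"delta_rot": [0,0,0]},
  {"translation": [0,0,0.002],"delta_rot": [0,0,0]},
  {"translation": [0,0,0],"delta_rot": [0,0,0]},
])

```text
time_s: 8.8
tool_pos: [557.5, -39.8, 56.9]
orientation: [-0.184, 0.983, 0.0, -0.001]
force: [0.3, -0.0, -2.8]
gripper_width: 0.461
```

Call:
drive_tool([
  {"translation": [0,0,0.002],"delta_rot": [0,0,0]},
  {"translation": [0,0,0.002],"delta_rot": [0,0,0]},
  {"translation": [0,0,0],"delta_rot": [0,0,0]},
  {"translation": [0,0,0],"delta_rot": [0,0,0]},
  {"translation": [0,0,0],"delta_rot": [0,0,0]},
])

```text
time_s: 9.22
tool_pos: [558.1, -39.9, 54.0]
orientation: [-0.184, 0.983, -0.0, 0.0]
force: [-1.1, -0.8, 4.4]
gripper_width: 0.457
```

Call:
drive_tool([
  {"translation": [0,0,0],"delta_rot": [0,0,0]},
  {"translation": [0,0,0],"delta_rot": [0,0,0]},
  {"translation": [0,0,0],"delta_rot": [0,0,0]},
  {"translation": [0,0,0],"delta_rot": [0,0,0]},
  {"translation": [0,0,0],"delta_rot": [0,0,0]},
  {"translation": [0,0,0],"delta_rot": [0,0,0]},
], grip=0)

```text
time_s: 9.72
tool_pos: [557.9, -39.8, 53.4]
orientation: [-0.184, 0.983, 0.0, -0.0]
force: [0.6, -0.1, -0.7]
gripper_width: 0.828
```

Call:
drive_tool([
  {"translation": [0,0,-0.015],"delta_rot": [0,0,0]},
  {"translation": [0,0,-0.025],"delta_rot": [0,0,0]},
  {"translation": [0,0,-0.025],"delta_rot": [0,0,0]},
  {"translation": [0,0,-0.02],"delta_rot": [0,0,0]},
  {"translation": [0,0,0],"delta_rot": [0,0,0]},
  {"translation": [0,0,0],"delta_rot": [0,0,0]},
  {"translation": [0,0,0],"delta_rot": [0,0,0]},
])

```text
time_s: 10.3
tool_pos: [557.3, -39.7, 138.0]
orientation: [-0.184, 0.983, 0.0, -0.001]
force: [-0.6, -0.1, -0.0]
gripper_width: 1.0
```

```bash
python3 -c "
from h import *
snap('wrist','w9')
crop('w9',150,70,350,240,4,'c9')
plan([544.5,241.5,150],np.radians(81.5))"
```

```text
now [557.  -39.6 137.4] y ang 111.21 tilt z [-2.4e-03  7.0e-04 -1.0e+00] j6 -2.21 t 10.35 F [-0.   0.3 -0.1] w 0.998
d world [-12.5 281.1  12.6] tool d [-90.  266.5 -12.4]
tool rz 0.5185431267060587 rad
```

View pics/c9.png

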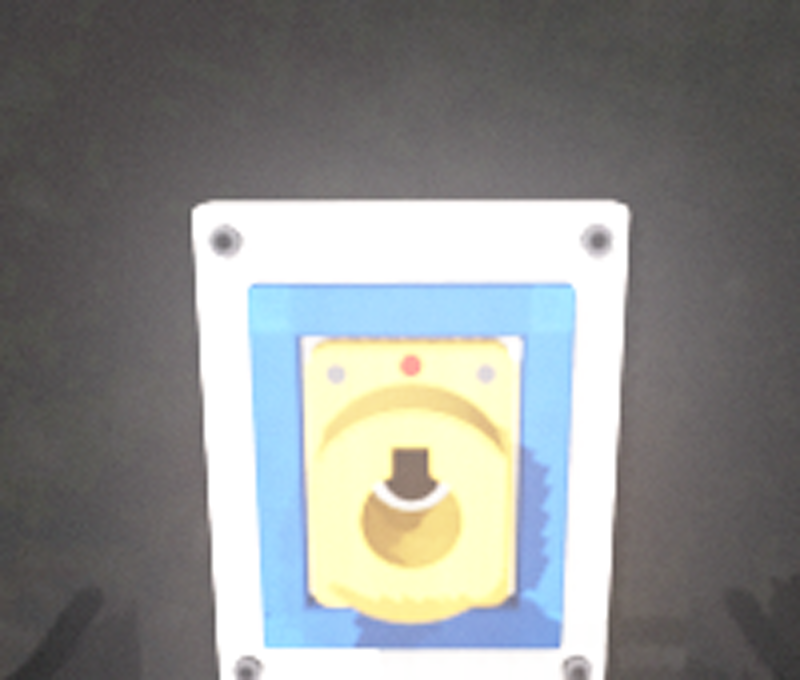

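The hub is seated flat: the foot is inside the frame with even gaps and the bore is at about (252.6,199.6). Now to the spindle.

Call:
drive_tool([
  {"translation": [-0.0112,0.0333,-0.0015],"delta_rot": [0,0,0]},
  {"translation": [-0.0112,0.0333,-0.0015],"delta_rot": [0,0,0]},
  {"translation": [-0.0112,0.0333,-0.0015],"delta_rot": [0,0,0]},
  {"translation": [-0.0112,0.0333,-0.0015],"delta_rot": [0,0,0]},
  {"translation": [-0.0112,0.0333,-0.0015],"delta_rot": [0,0,0]},
  {"translation": [-0.0112,0.0333,-0.0015],"delta_rot": [0,0,0]},
  {"translation": [-0.0112,0.0333,-0.0015],"delta_rot": [0,0,0]},
  {"translation": [-0.0112,0.0333,-0.0015],"delta_rot": [0,0,0.104]},
  {"translation": [0,0,0],"delta_rot": [0,0,0.104]},
  {"translation": [0,0,0],"delta_rot": [0,0,0.104]},
])

```text
time_s: 11.18
tool_pos: [543.6, 243.3, 148.8]
orientation: [-0.029, 1.0, -0.0, -0.001]
force: [1.2, -0.6, -0.3]
gripper_width: 1.0
```

Call:
drive_tool([
  {"translation": [0,0,0],"delta_rot": [0,0,0.104]},
  {"translation": [0,0,0],"delta_rot": [0,0,0.102]},
  {"translation": [0,0,0],"delta_rot": [0,0,0]},
  {"translation": [0,0,0],"delta_rot": [0,0,0]},
  {"translation": [0,0,0],"delta_rot": [0,0,0]},
  {"translation": [0,0,0],"delta_rot": [0,0,0]},
])

```text
time_s: 11.68
tool_pos: [544.8, 240.7, 150.0]
orientation: [0.073, 0.997, -0.0, -0.0]
force: [0.2, -0.3, -0.1]
gripper_width: 0.997
```

```bash
python3 -c "
from h import *
snap('wrist','w10')
crop('w10',170,90,340,260,3.5,'c10')
plan([544.5,241.5,74],np.radians(81.5))
f=lambda a,b,z:px('w9',a/4+150-.4,b/4+70-.4,z)
print('bore',f(412,520,54),'dot',f(411,366,28))
l=f(336,374,28);r=f(486,374,28);print((l+r)/2,np.linalg.norm(r-l),np.degrees(np.arctan2(*(r-l)[[1,0]])))
k=f(411,452,54);print('keyend',k)
"
```

```text
now [545.  240.8 150.2] y ang 81.58 tilt z [-6.e-04 -2.e-04 -1.e+00] j6 -1.2 t 11.7333 F [-0.4 -0.3 -0.6] w 1.001
d world [ -0.5   0.7 -76.2] tool d [ 0.5  0.7 76.2]
tool rz 0.0014820107530961746 rad
bore [558.65452952 -39.90336202  54.        ] dot [533.24731714 -49.96264908  28.        ]
[534.96925423 -49.29497729  28.        ] 33.908007583298605 111.1499716072534
keyend [544.74565768 -45.50601776  54.        ]
```

View pics/c10.png

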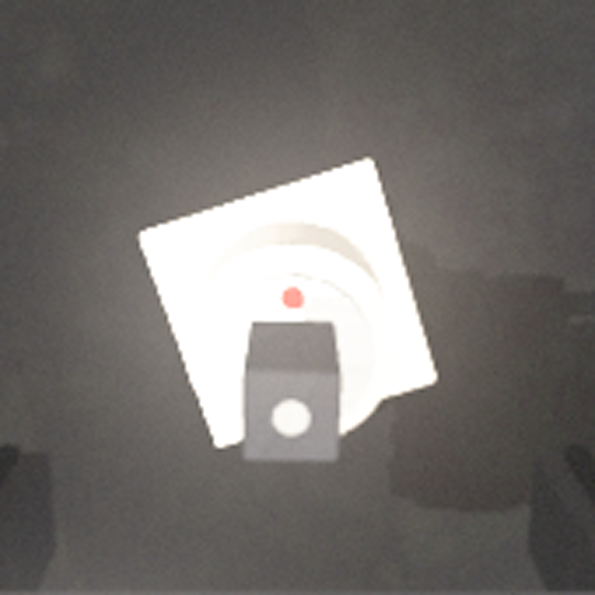

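The head is square to the tool, with its top centred at crop (292,416) and the red dot at (293,297).

```bash
python3 -c "
from h import *
f=lambda a,b,z:px('w10',a/3.5+170-.35,b/3.5+90-.35,z)
print(f(292,416,88),f(293,297,48))
T=[f(*p,88) for p in [(245,372),(339,372),(339,461),(244,460)]]
print(np.mean(T,0),[np.degrees(np.arctan2(*(T[(i+1)%4]-T[i])[[1,0]])).round(1) for i in range(4)])"
```

```text
[545.20051672 240.79868737  88.        ] [529.32977892 243.44431971  48.        ]
[545.40068342 240.71396566  88.        ] [np.float64(81.6), np.float64(-7.6), np.float64(-99.1), np.float64(170.1)]
```

Call:
drive_tool([
  {"translation": [0.0005,0.0005,0.015],"delta_rot": [0,0,0]},
  {"translation": [0,0,0.022],"delta_rot": [0,0,0]},
  {"translation": [0,0,0.022],"delta_rot": [0,0,0]},
  {"translation": [0,0,0.016],"delta_rot": [0,0,0]},
  {"translation": [0,0,0],"delta_rot": [0,0,0]},
  {"translation": [0,0,0],"delta_rot": [0,0,0]},
  {"translation": [0,0,0],"delta_rot": [0,0,0]},
])

```text
time_s: 12.32
tool_pos: [545.4, 241.6, 76.3]
orientation: [0.074, 0.997, 0.0, 0.001]
force: [0.2, -0.4, 0.3]
gripper_width: 1.004
```

Call:
drive_tool([
  {"translation": [0,-0.0006,0.0015],"delta_rot": [0,0,0]},
  {"translation": [0,0,0],"delta_rot": [0,0,0]},
  {"translation": [0,0,0],"delta_rot": [0,0,0]},
])

```text
time_s: 12.57
tool_pos: [545.1, 241.0, 75.0]
orientation: [0.074, 0.997, 0.0, 0.001]
force: [0.2, 1.4, -0.6]
gripper_width: 0.999
```

Call:
drive_tool([
  {"translation": [0,0,0],"delta_rot": [0,0,0]},
  {"translation": [0,0,0],"delta_rot": [0,0,0]},
  {"translation": [0,0,0],"delta_rot": [0,0,0]},
  {"translation": [0,0,0],"delta_rot": [0,0,0]},
  {"translation": [0,0,0],"delta_rot": [0,0,0]},
  {"translation": [0,0,0],"delta_rot": [0,0,0]},
  {"translation": [0,0,0],"delta_rot": [0,0,0]},
  {"translation": [0,0,0],"delta_rot": [0,0,0]},
  {"translation": [0,0,0],"delta_rot": [0,0,0]},
  {"translation": [0,0,0],"delta_rot": [0,0,0]},
], grip=1)

```text
time_s: 13.4
tool_pos: [544.5, 240.9, 74.0]
orientation: [0.074, 0.997, -0.0, -0.0]
force: [0.7, -0.1, 0.4]
gripper_width: 0.327
```

```bash
python3 -c "
from h import *
plan([545,241,130])"
```

```text
now [544.5 240.9  74. ] y ang 81.53 tilt z [-1.e-04 -0.e+00 -1.e+00] j6 -1.19 t 13.4 F [ 0.7 -0.1  0.4] w 0.327
d world [ 0.5  0.1 56. ] tool d [ -0.4   0.2 -56. ]
```

Call:
drive_tool([
  {"translation": [0,0,0],"delta_rot": [0,0,0]},
  {"translation": [0,0,0],"delta_rot": [0,0,0]},
  {"translation": [0,0,0],"delta_rot": [0,0,0]},
  {"translation": [0,0,0],"delta_rot": [0,0,0]},
])

```text
time_s: 13.73
tool_pos: [544.5, 240.9, 74.0]
orientation: [0.074, 0.997, -0.0, -0.0]
force: [1.4, 0.5, -0.3]
gripper_width: 0.255
```

Call:
drive_tool([
  {"translation": [0,0,-0.005],"delta_rot": [0,0,0]},
  {"translation": [0,0,-0.015],"delta_rot": [0,0,0]},
  {"translation": [0,0,-0.02],"delta_rot": [0,0,0]},
  {"translation": [0,0,-0.02],"delta_rot": [0,0,0]},
  {"translation": [0,0,-0.02],"delta_rot": [0,0,0]},
  {"translation": [0,0,-0.01],"delta_rot": [0,0,0]},
  {"translation": [0,0,0],"delta_rot": [0,0,0]},
  {"translation": [0,0,0],"delta_rot": [0,0,0]},
  {"translation": [0,0,0],"delta_rot": [0,0,0]},
])

```text
time_s: 14.48
tool_pos: [543.6, 240.7, 162.9]
orientation: [0.074, 0.997, -0.0, -0.001]
force: [0.8, -0.5, -2.4]
gripper_width: 0.256
```

```bash
python3 -c "
from h import *
snap('wrist','w11')
plan([558.7,-39.8,160],np.radians(111.2))"
```

```text
now [543.5 240.7 162.6] y ang 81.53 tilt z [-2.9e-03 -7.0e-04 -1.0e+00] j6 -1.19 t 14.5333 F [-0.3 -0.7 -2.1] w 0.248
d world [  15.2 -280.5   -2.6] tool d [ -56.3 -275.2    2.8]
tool rz -0.5177900168569307 rad
```

View pics/w11.png

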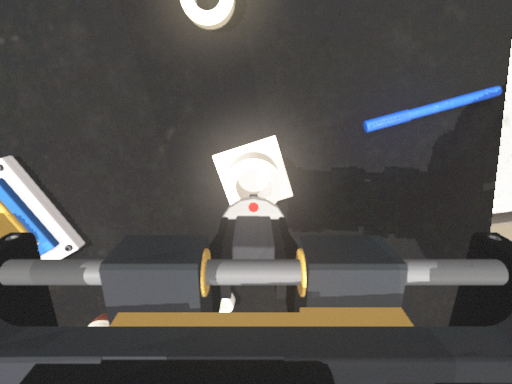

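The spindle is held upright, clear of the stand, with its red dot at (253,207).

```bash
python3 -c "
from h import *
d=px('w11',252.8,207,136.6);o=load('w11')[0];R=Ro.from_quat(o['orientation']).as_matrix()
print(d,R.T@(d-o['tool_pos']))"
```

```text
[528.42370072 242.85614819 136.6       ] [15.23194267 -0.05398146 26.33529936]
```

Call:
drive_tool([
  {"translation": [-0.0063,-0.0306,0],"delta_rot": [0,0,0]},
  {"translation": [-0.0063,-0.0306,0],"delta_rot": [0,0,0]},
  {"translation": [-0.0063,-0.0306,0],"delta_rot": [0,0,0]},
  {"translation": [-0.0063,-0.0306,0],"delta_rot": [0,0,0]},
  {"translation": [-0.0063,-0.0306,0],"delta_rot": [0,0,0]},
  {"translation": [-0.0063,-0.0306,0],"delta_rot": [0,0,0]},
  {"translation": [-0.0063,-0.0306,0],"delta_rot": [0,0,0]},
  {"translation": [-0.0063,-0.0306,0],"delta_rot": [0,0,0]},
  {"translation": [-0.0063,-0.0306,0],"delta_rot": [0,0,-0.104]},
  {"translation": [0,0,0],"delta_rot": [0,0,-0.104]},
])

```text
time_s: 15.37
tool_pos: [560.9, -45.5, 162.9]
orientation: [-0.03, 1.0, -0.001, 0.0]
force: [-0.2, 0.5, -2.4]
gripper_width: 0.253
```

Call:
drive_tool([
  {"translation": [0,0,0],"delta_rot": [0,0,-0.104]},
  {"translation": [0,0,0],"delta_rot": [0,0,-0.104]},
  {"translation": [0,0,0],"delta_rot": [0,0,-0.102]},
  {"translation": [0,0,0],"delta_rot": [0,0,0]},
  {"translation": [0,0,0],"delta_rot": [0,0,0]},
  {"translation": [0,0,0],"delta_rot": [0,0,0]},
  {"translation": [0,0,0],"delta_rot": [0,0,0]},
])

```text
time_s: 15.95
tool_pos: [559.9, -39.7, 163.6]
orientation: [-0.183, 0.983, 0.0, -0.0]
force: [-0.6, 0.3, -1.5]
gripper_width: 0.253
```

```bash
python3 -c "
from h import *
snap('wrist','w12')
crop('w12',150,100,350,260,4,'c12')
plan([558.7,-39.8,135],np.radians(111.2))"
```

```text
now [559.9 -39.7 163.8] y ang 111.16 tilt z [-5.e-04  2.e-04 -1.e+00] j6 -2.21 t 16.0 F [ 0.4 -1.  -1.4] w 0.25
d world [ -1.2  -0.1 -28.8] tool d [ 1.2  0.3 28.8]
tool rz -0.0007349064802573135 rad
```

View pics/c12.png

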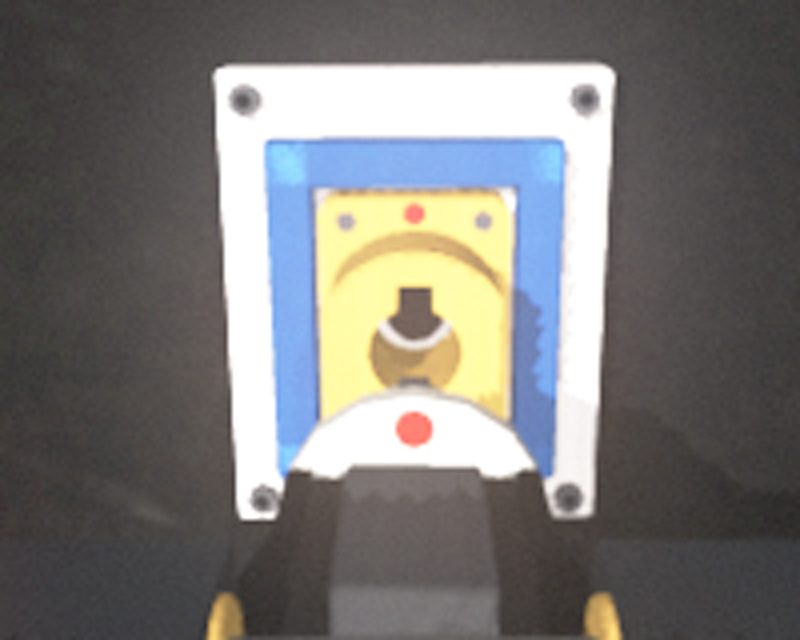

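The key and keyway line up in the image: collar dot at crop (413,429), hub dot at (414,213), keyway at (415,302), bore centre at about (415,350).

```bash
python3 -c "
from h import *
f=lambda a,b,z:px('w12',a/4+150-.4,b/4+100-.4,z)
print('bore',f(415,350,54),'hdot',f(415,213,28))
l=f(346,222,28);r=f(484,222,28);print((l+r)/2+np.array([25.9*np.cos(np.radians(21.2)),25.9*np.sin(np.radians(21.2)),0]),np.degrees(np.arctan2(*(r-l)[[1,0]])))
d=f(413.5,429,163.8-26);print('sdot',d,d+16.1*np.array([np.cos(np.radians(21.2)),np.sin(np.radians(21.2)),0]))
plan([557.9,-40.1,135],np.radians(111.2))
"
```

```text
bore [558.39121192 -40.25448089  54.        ] hdot [533.09793681 -49.95498908  28.        ]
[559.34487977 -39.77576307  28.        ] 111.09181929254652
sdot [545.43413461 -45.75829904 137.8       ] [560.44454781 -39.93614346 137.8       ]
now [559.9 -39.7 163.8] y ang 111.16 tilt z [-5.e-04  2.e-04 -1.e+00] j6 -2.21 t 16.0 F [ 0.4 -1.  -1.4] w 0.25
d world [ -2.   -0.4 -28.8] tool d [ 2.   0.3 28.8]
tool rz -0.0007349064802573135 rad
```

Call:
drive_tool([
  {"translation": [0.0018,0.0002,0.01],"delta_rot": [0,0,0]},
  {"translation": [0,0,0.015],"delta_rot": [0,0,0]},
  {"translation": [0,0,0.01],"delta_rot": [0,0,0]},
  {"translation": [0,0,0],"delta_rot": [0,0,0]},
  {"translation": [0,0,0],"delta_rot": [0,0,0]},
  {"translation": [0,0,0],"delta_rot": [0,0,0]},
  {"translation": [0,0,0],"delta_rot": [0,0,0]},
  {"translation": [0,0,0],"delta_rot": [0,0,0]},
])

```text
time_s: 16.67
tool_pos: [558.8, -40.4, 129.7]
orientation: [-0.184, 0.983, -0.0, 0.001]
force: [1.0, 1.0, -1.5]
gripper_width: 0.253
```

```bash
python3 -c "
from h import *
snap('wrist','w13')
crop('w13',150,100,350,260,4,'c13')
plan([557.9,-40.1,118],np.radians(111.2))
"
```

```text
now [558.7 -40.4 129.6] y ang 111.21 tilt z [ 1.2e-03 -4.0e-04 -1.0e+00] j6 -2.21 t 16.7167 F [ 0.4 -0.6 -2. ] w 0.254
d world [ -0.8   0.3 -11.6] tool d [ 0.7  0.6 11.6]
tool rz 0.00018977473800285694 rad
```

View pics/c13.png

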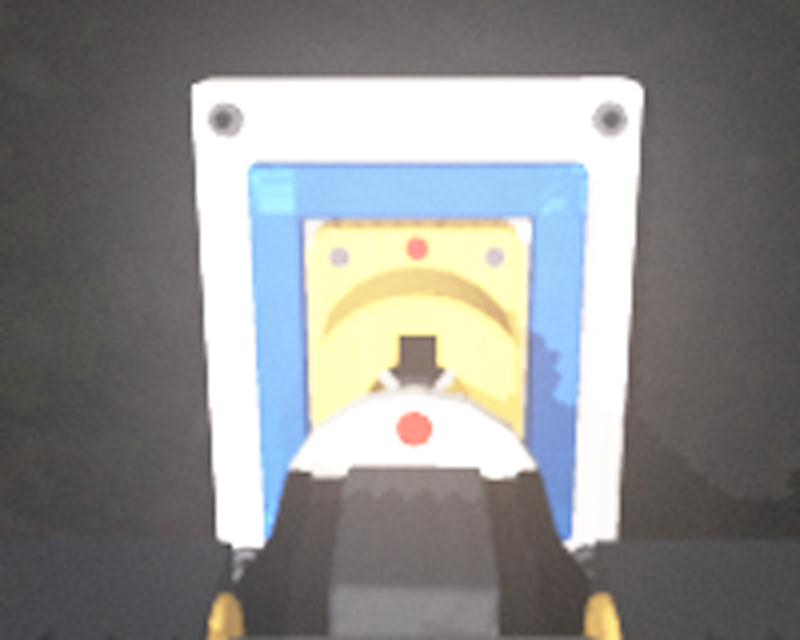

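Call:
drive_tool([
  {"translation": [0.0007,0.0006,0],"delta_rot": [0,0,0]},
  {"translation": [0,0,0.003],"delta_rot": [0,0,0]},
  {"translation": [0,0,0.003],"delta_rot": [0,0,0]},
  {"translation": [0,0,0.003],"delta_rot": [0,0,0]},
  {"translation": [0,0,0],"delta_rot": [0,0,0]},
  {"translation": [0,0,0],"delta_rot": [0,0,0]},
])

```text
time_s: 17.22
tool_pos: [557.3, -40.0, 119.6]
orientation: [-0.184, 0.983, 0.0, -0.0]
force: [0.6, -0.1, -2.6]
gripper_width: 0.251
```

Call:
drive_tool([
  {"translation": [0,0,0.002],"delta_rot": [0,0,0]},
  {"translation": [0,0,0.002],"delta_rot": [0,0,0]},
  {"translation": [0,0,0],"delta_rot": [0,0,0]},
])

```text
time_s: 17.47
tool_pos: [557.2, -40.0, 115.6]
orientation: [-0.184, 0.983, 0.0, -0.0]
force: [0.5, 0.2, -2.1]
gripper_width: 0.25
```

The tip is about 8 mm into the bore with no contact force. I keep going slowly.

Call:
drive_tool([
  {"translation": [0.0,0,0.002],"delta_rot": [0,0,0]},
  {"translation": [0,0,0.002],"delta_rot": [0,0,0]},
  {"translation": [0,0,0],"delta_rot": [0,0,0]},
  {"translation": [0,0,0],"delta_rot": [0,0,0]},
])

```text
time_s: 17.8
tool_pos: [557.4, -40.0, 111.9]
orientation: [-0.184, 0.983, 0.0, -0.0]
force: [-0.2, 0.2, -1.4]
gripper_width: 0.251
```

Call:
drive_tool([
  {"translation": [0,0,0.002],"delta_rot": [0,0,0]},
  {"translation": [0,0,0.002],"delta_rot": [0,0,0]},
  {"translation": [0,0,0],"delta_rot": [0,0,0]},
  {"translation": [0,0,0],"delta_rot": [0,0,0]},
])

```text
time_s: 18.13
tool_pos: [557.3, -40.0, 107.9]
orientation: [-0.184, 0.983, 0.0, -0.0]
force: [0.4, -0.1, -1.4]
gripper_width: 0.249
```

Call:
drive_tool([
  {"translation": [0.0,0,0.002],"delta_rot": [0,0,0]},
  {"translation": [0,0,0.002],"delta_rot": [0,0,0]},
  {"translation": [0,0,0.002],"delta_rot": [0,0,0]},
  {"translation": [0,0,0],"delta_rot": [0,0,0]},
  {"translation": [0,0,0],"delta_rot": [0,0,0]},
])

```text
time_s: 18.55
tool_pos: [557.3, -40.0, 101.9]
orientation: [-0.184, 0.983, 0.0, -0.0]
force: [-0.1, -0.1, -1.7]
gripper_width: 0.252
```

Call:
drive_tool([
  {"translation": [0,0,0.002],"delta_rot": [0,0,0]},
  {"translation": [0,0,0.002],"delta_rot": [0,0,0]},
  {"translation": [0,0,0.002],"delta_rot": [0,0,0]},
  {"translation": [0,0,0],"delta_rot": [0,0,0]},
  {"translation": [0,0,0],"delta_rot": [0,0,0]},
])

```text
time_s: 18.97
tool_pos: [557.4, -40.0, 95.9]
orientation: [-0.184, 0.983, 0.0, -0.0]
force: [-0.0, -0.3, -1.2]
gripper_width: 0.249
```

Call:
drive_tool([
  {"translation": [0.0,0,0.002],"delta_rot": [0,0,0]},
  {"translation": [0,0,0.002],"delta_rot": [0,0,0]},
  {"translation": [0,0,0.002],"delta_rot": [0,0,0]},
  {"translation": [0,0,0],"delta_rot": [0,0,0]},
  {"translation": [0,0,0],"delta_rot": [0,0,0]},
])

```text
time_s: 19.38
tool_pos: [557.8, -40.1, 90.4]
orientation: [-0.184, 0.983, -0.0, 0.0]
force: [-0.7, 0.4, 3.1]
gripper_width: 0.252
```

Call:
drive_tool([
  {"translation": [0,0,0.002],"delta_rot": [0,0,0]},
  {"translation": [0,0,0.001],"delta_rot": [0,0,0]},
  {"translation": [0,0,0],"delta_rot": [0,0,0]},
  {"translation": [0,0,0],"delta_rot": [0,0,0]},
])

```text
time_s: 19.72
tool_pos: [557.7, -40.0, 87.2]
orientation: [-0.184, 0.983, -0.0, 0.0]
force: [-0.3, -0.0, 4.2]
gripper_width: 0.249
```

Spring contact is building as expected. I push the last millimetre home.

Call:
drive_tool([
  {"translation": [0,0,0.001],"delta_rot": [0,0,0]},
  {"translation": [0,0,0.0005],"delta_rot": [0,0,0]},
  {"translation": [0,0,0],"delta_rot": [0,0,0]},
  {"translation": [0,0,0],"delta_rot": [0,0,0]},
])

```text
time_s: 20.05
tool_pos: [557.8, -40.1, 86.0]
orientation: [-0.184, 0.983, -0.0, 0.0]
force: [-0.2, -0.2, 6.2]
gripper_width: 0.251
```

Call:
drive_tool([
  {"translation": [0,0,0.0007],"delta_rot": [0,0,0]},
  {"translation": [0,0,0],"delta_rot": [0,0,0]},
  {"translation": [0,0,0],"delta_rot": [0,0,0]},
  {"translation": [0,0,0],"delta_rot": [0,0,0]},
])

```text
time_s: 20.38
tool_pos: [557.8, -40.1, 86.0]
orientation: [-0.184, 0.983, -0.0, 0.0]
force: [-2.0, 0.6, 10.9]
gripper_width: 0.252
```

Call:
drive_tool([
  {"translation": [0,0,0.0005],"delta_rot": [0,0,0]},
  {"translation": [0,0,0],"delta_rot": [0,0,0]},
  {"translation": [0,0,0],"delta_rot": [0,0,0]},
  {"translation": [0,0,0],"delta_rot": [0,0,0]},
  {"translation": [0,0,0],"delta_rot": [0,0,0]},
])

```text
time_s: 20.8
tool_pos: [557.8, -40.1, 86.0]
orientation: [-0.184, 0.983, -0.0, 0.001]
force: [-1.5, 0.2, 14.4]
gripper_width: 0.249
```

```bash
python3 -c "
from h import *
snap('wrist','w14');snap('side','s14')
crop('s14',210,130,340,240,6,'cs14')
plan([557.9,-40.1,86],np.radians(111.2))
"
```

```text
now [557.8 -40.1  86. ] y ang 111.21 tilt z [ 1.1e-03 -4.0e-04 -1.0e+00] j6 -2.21 t 20.9 F [-2.8  0.7 14.5] w 0.251
d world [ 0.1 -0.   0. ] tool d [-0.1 -0.1 -0. ]
tool rz 0.0002299030416712533 rad
```

View pics/w14.png

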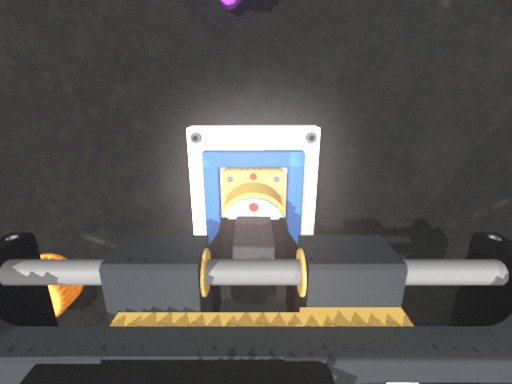

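View pics/cs14.png

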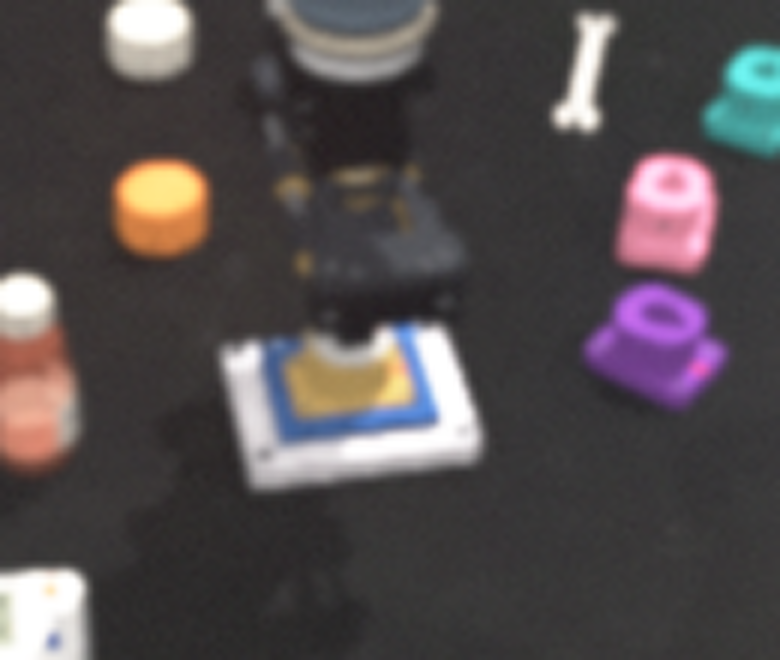

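The collar rests on the hub with its dot in line with the hub's dot (253,207 and 253,177), and the hub is flat in the frame. The TCP stopped at 86.0 mm, which is the fully-home height, with the force still rising.

```bash
python3 -c "
from workcell import bot
print(bot.hand_in())"
```

```text
the job is handed in; nothing more can be done
None
```

The job is handed in at about 21 s, well under the 51 s limit, with the gripper still holding the spindle and pressing it down.

- **Hub:** I gripped it by its flats, set it in the pocket and let go. Afterwards it sat flat inside the frame with even gaps. Its bore measured at about (558.7, -39.9) mm against a pocket centre of about (558.9, -39.6) mm, and its yaw matched the fixture's to about 0.1°.
- **Spindle:** I lifted it from the stand, turned it about 30° so the key lined up with the keyway, and pushed it in. It met no resistance until the sprung pad.
- **Last checks:**
  - The tool stopped at z = 86.0 mm, the height I worked out for fully home.
  - More push raised the force to about 14.5 N without further travel, so the collar is on the hub.
  - The gripper opening was about 22 mm, the width of the spindle head, so it is still gripped.
  - The two red dots are in line.
- **Bystanders:** I never went near them, and those visible in the last side view looked undisturbed. I did not check the tape, pen and whole timer at the end.

Two early move calls were refused for a missing field, before anything had moved. Position readings wandered by about 1 mm right after moves, so I waited or corrected. No final check failed or disagreed.

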